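Put a specimen vial into a dry-block heater

ROBOT

A 6-joint arm with a two-finger parallel gripper is mounted at the origin on a cart in front of the work surface, level with it; the furniture and walls round the work are solid. World frame = base frame: x ahead of the robot, y to its left, z up, the work surface at z = 0. Lengths are in m, angles in rad, forces in N, time in s.
With the tool pointing down it reaches from about 0.275 to 0.975 m from the base axis. Payload 8.4 kg.
Tool frame: the origin (TCP) lies on the centre line of the jaws, within the pads' length; the fingertips stand 25 mm ahead of it and the grasp point (between the pads) lies 6 mm ahead of it (ctrl.tcp_to_tips is the distance from the TCP to the fingertips, in m); z points along the fingers, y is the line along which they close (so a half turn about z gives the same grasp; the last joint's range is limited). The gripper opens to 92 mm and grips with 3 to 60 N. Pads are 20 mm wide; open, the fingers measure 128 mm over their backs; the gripper's body (75 mm by 189 mm) begins 69 mm behind the grasp point.
Start: joints at [1.152, 0.353, 1.633, -0, 1.155, -0.002], TCP at [0.253, 0.571, 0.24] pointing down, gripper open.
Joint ranges: [-2.63, 2.63], [-0.92, 2.1], [0.06, 2.66], [-1.3, 4.44], [0, 2.69], [-3.02, 3.02]. Speed limits (rad/s): [2.22, 2.22, 2.79, 3.14, 3.14, 3.14].

INTERFACE

Orientations are given as a unit quaternion [w, x, y, z].
In Python, from station import ctrl gives the robot as it stands.
- The arm moves only by the shell command python3 -m crank 'ROWS' [OPENING] [FORCE]. ROWS is JSON, a list of rows, each an object of numbers: "tx", "ty", "tz": the shift along the tool's x, y, z in m; "twist": the turn about the tool's z in degrees. A call has 1 to 10 rows; each row shifts and turns the commanded pose from where the row before left it, along the tool's axes as they then stand; what a row does not reach is not made up. A row lasts 1/8 s, in which the tool goes at most 62.5 mm and 10.7 degrees, less where a joint would pass 70% of its speed; a pose out of reach is approached as far as the arm can. A call with a gripper value outside its range is refused whole. OPENING is the gripper's target within -1 to 1 (fully open at 1, half-way at 0, shut at -1), set as the call begins (- or left out, the last holds). The fingers move at their own pace and stop on an object; FORCE is the grip in N (left out, the last holds). Time passes only in rows, so rows that do not move let the fingers close. It gives the time, the measured TCP pose, the force, the opening and the grip force at its end, in the units of the state.
- ctrl.state(): the state, without advancing time (a new reading comes with each control period).
- ctrl.read_camera(name): name is "scene" or "top" or "wrist"; returns a dict with "pixels" (400x640x3 uint8, red, green, blue), "intrinsics" (3x3 intrinsics, pixels), "pose" (4x4, takes a point from camera to world coordinates); the wrist camera has in their place "tool_from_camera" (4x4, takes a point from camera to tool coordinates, whose origin is the TCP and whose axes are the flange's). Camera axes: x right, y down, z forward; pixel columns grow to the right and rows downward; lengths in m; the calibration is good to about 2 mm. The wrist camera is an equidistant fisheye: a pixel r from the principal point sees the ray r / f radians off the axis. A picture is of the moment at which its call begins: read the wrist's pose just before it. There is no depth.
- ctrl.close_job(): hands the job in; it is judged then, once.
The state is a dict: "clock": time; "q": joint angles; "qd": joint speeds; "joint_torque": joint torques, N m; "eef_pos": TCP position; "tool_rot": TCP orientation; "wrist_force": force on the tool from outside, world axes, zero at the start; "wrist_torque": the same for the moment, N m; "grip_width": opening from 0.0 (shut) to 1.0 (fully open); "grip_force": force on a finger pad.
Only numpy, scipy, OpenCV 4.12 (cv2) and the standard library are available. Lean on these libraries where they do the work, as an engineer would, in place of code of your own. Each camera call takes 0.05 s, during which the arm holds its last target. There are 200 camera calls.

TASK

Lift the cover of the dry-block heater by its bow handle and swing it all the way back until it is pressed up against the rubber tip of its stop screw, never leaning hard on it; leave it resting there. Then stand the small specimen vial that is waiting beside the heater upright in the empty heating block, gently and fully home on the floor of its bore, without disturbing the two vials already in the heater or anything else on the bench.

Things in the scene. Friction and masses are not known exactly. Their poses are not given: they have to be found in the camera images.
- heater: dry-block heater, white steel box fixed to the bench, 132 (x) x 296 (y) x 72 mm; origin on the bench under the middle one of three blocks, 90 mm apart along y; +x points to the rear, the front face is at x = -62 mm. A steel bracket 60 mm wide behind it (x = 160 to 164 mm, 172 mm high) carries the stop screw: level, 150 mm above the bench, its domed black rubber tip (radius 10 mm) facing the heater and screwed out 20 to 38 mm from the bracket, differently each time
- lid (a joint): angle of the heater's clear hinged cover, rad: 0 shut, growing as its front swings up and back. A friction hinge holds it wherever it is left (about 2 to 5 N at the handle move it). It ends on the stop screw, set by hand anywhere from 1.65 to 1.87 rad, so the stop must be felt; there the force rises steeply, and the screw must not take over 40 N (about 20 N at the handle)
- lid_hinge (a point): a point on the cover's hinge axis, half way along it; the axis runs along the heater's y, 64 mm behind its origin and 80 mm above the bench
- lid_handle (a point): middle of the round bar of the cover's steel bow handle. The bar is 10 mm thick, along the heater's y, 84 mm clear between its legs, its centre 46 mm in front of the cover's front wall and, when shut, 120 mm above the bench; from the hinge it is 168 mm along the cover and 40 mm out. Pinched from above it turns between the fingers as the cover swings. Frame: +x to the hinge, z out through the cover's top
- lid_back (a point): a point on the outer face of the cover's flat top, 80 mm from the hinge along the cover and 52 mm out; frame as for the handle, z normal to the face and outward. The cover is a box open below, 280 mm wide, 54 mm deep; this face meets the stop screw
- block_free: the empty aluminium heating block, 86 x 84 x 46 mm, fixed in the heater at the left, middle or right place (varies); origin under its centre, 28 mm above the bench
- bore_mouth (a point): centre of the mouth of the empty block's bore, at the block's top, 74 mm above the bench. The bore is round, 45.6 mm wide with a 2 mm chamfer, 26 mm deep
- bore_floor (a point): centre of the floor of that bore, 48 mm above the bench
- vial: the vial to be loaded: the small screw-lid vial standing near the bench's front, to the left or right of the heater (a few more stand out of reach at the bench's far left corner), body 42.4 mm wide up to 59 mm above its foot (grip it high, above 32 mm, for the lower 26 mm go into the bore), lid 46 mm wide, 73 mm tall, 36 to 90 g; origin at the centre of its underside
- vial_c: vial of the same make standing in another block; stays there
- vial_d: vial of the same make standing in the third block; stays there
- jar_1: closed specimen jar, 66 mm wide, 84 mm tall, bystander; origin at the centre of its underside
- jar_2: closed specimen jar, 66 mm wide, 84 mm tall, bystander; origin at the centre of its underside
- jar_3: closed specimen jar, 66 mm wide, 84 mm tall, bystander; origin at the centre of its underside
- cup_1: closed white cup, 72 mm wide, 82 mm tall, bystander; origin under its centre
- cassette_1: tissue cassette, 28 x 40 x 7 mm, bystander; origin under its centre
- cassette_2: tissue cassette, 28 x 40 x 7 mm, bystander; origin under its centre
- pen_1: pen, 142 mm long, 10 mm thick, lying on the bench, bystander; origin under its centre

How it is judged:
By the outcome, as a careful person would: the job done as asked, in the order asked, and still so for the second after the job is handed in, with the robot touching nothing.
It also fails if it takes over 72 s, if anything falls off the work surface, if the arm or the gripper's body presses on something with over 40 N, if the wrist force passes 120 N, or if a joint passes its speed limit or range.

## Working session

There is one attempt and no reset: what is moved stays moved. The work goes in short steps, Python scripts to look and compute and a shell command to move; the robot and the scene stay as the last step left them, time stands still between calls to the robot, and variables do not carry over. Pictures are saved under pics/ and viewed, at most 13 in all, crops included, and the job is handed in when it is done.

```bash
ls; mkdir -p pics
python3 - <<'E'
from station import ctrl
import cv2
for n in ("scene","top"):
    r=ctrl.read_camera(n); cv2.imwrite(f"pics/{n}0.png",cv2.resize(r["pixels"][:,:,::-1],(800,500),interpolation=cv2.INTER_CUBIC))
    print(n,r["intrinsics"].tolist(),r["pose"].round(4).tolist())
r=ctrl.read_camera("wrist");print(r["intrinsics"].tolist(),r["tool_from_camera"].round(4).tolist())
print(ctrl.state())
E
```

```text
pics
scene [[362.6426638042071, 0.0, 315.58998305613557], [0.0, 362.6426638042071, 196.75062864232194], [0.0, 0.0, 1.0]] [[0.6298, -0.5556, 0.5428, 0.0511], [-0.7767, -0.455, 0.4355, -0.4012], [0.005, -0.6959, -0.7181, 0.7717], [0.0, 0.0, 0.0, 1.0]]
top [[441.54371189484164, 0.0, 321.6025171716472], [0.0, 441.54371189484164, 198.82462456473922], [0.0, 0.0, 1.0]] [[-0.0254, -0.9897, 0.1411, 0.3769], [-0.9996, 0.0236, -0.0143, -0.0038], [0.0108, -0.1414, -0.9899, 1.2291], [0.0, 0.0, 0.0, 1.0]]
[[309.70691628693146, 0.0, 314.08969445651644], [0.0, 309.70691628693146, 202.50481486378303], [0.0, 0.0, 1.0]] [[0.0005, -0.958, -0.2868, 0.0809], [1.0, 0.0007, -0.0005, -0.002], [0.0007, -0.2868, 0.958, -0.1454], [0.0, 0.0, 0.0, 1.0]]
{'clock': 0.15, 'q': array([ 1.15161334e+00,  3.53519608e-01,  1.63396602e+00, -2.44091039e-05,
        1.15517586e+00, -2.41681960e-03]), 'qd': array([-0.00123574, -0.00445575, -0.00413522,  0.00165463, -0.0002311 ,
        0.00122274]), 'joint_torque': array([-6.78238939e-04, -5.94206107e+01, -3.34470820e+01,  6.96979975e-02,
        2.05271621e-02, -7.53436166e-05]), 'eef_pos': array([0.25287718, 0.57117416, 0.23901588]), 'tool_rot': array([-1.00906745e-04,  2.06873379e-01,  9.78367579e-01, -5.24922657e-04]), 'wrist_force': array([-0.01492535, -0.77862374, -0.54526738]), 'wrist_torque': array([-0.00099082,  0.05271909,  0.0063856 ]), 'grip_force': 0.0, 'grip_width': 1.0008848201243572}
```

View pics/scene0.png

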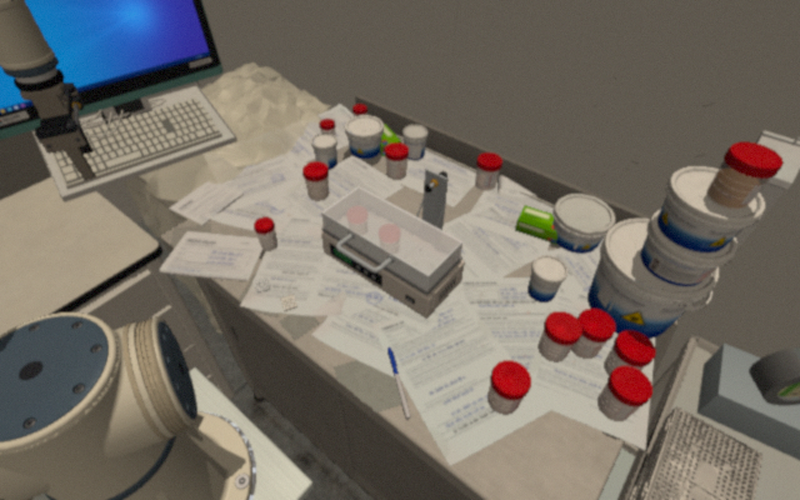

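View pics/top0.png

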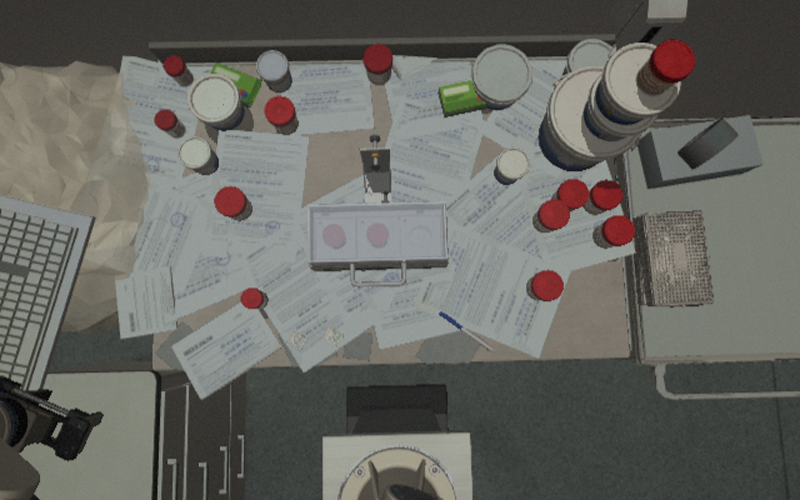

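The scene view shows the heater in the middle at (390,250) with the handle towards the robot and the bracket behind it at (433,200). The top view shows the handle bar at about (378,284), vials under the lid at (333,235) and (377,235), so the free block is on the right at (420,235). The vial to load is at (252,298), and the pen lies at (465,330).

```bash
cat > h.py <<'E'
import numpy as np, cv2
from station import ctrl
def ray(cam,u,v,z):
    K=cam["intrinsics"];P=cam["pose"]
    d=P[:3,:3]@np.linalg.solve(K,[u,v,1]);o=P[:3,3]
    return o+d*(z-o[2])/d[2]
def proj(cam,p):
    P=cam["pose"];c=P[:3,:3].T@(np.asarray(p)-P[:3,3]);q=cam["intrinsics"]@c;return q[:2]/q[2]
def wproj(cam,p,s):
    from scipy.spatial.transform import Rotation as R
    q=s["tool_rot"];Rt=R.from_quat([q[1],q[2],q[3],q[0]]).as_matrix()
    t=Rt.T@(np.asarray(p)-s["eef_pos"]);T=cam["tool_from_camera"];c=T[:3,:3].T@(t-T[:3,3])
    th=np.arctan2(np.hypot(c[0],c[1]),c[2]);K=cam["intrinsics"];r=K[0,0]*th/np.hypot(c[0],c[1])
    return np.array([K[0,2]+r*c[0],K[1,2]+r*c[1]])
def wray(cam,u,v,z,s):
    from scipy.spatial.transform import Rotation as R
    q=s["tool_rot"];Rt=R.from_quat([q[1],q[2],q[3],q[0]]).as_matrix()
    K=cam["intrinsics"];a=np.array([u-K[0,2],v-K[1,2]])/K[0,0];th=np.hypot(*a)
    c=np.array([*(a/th*np.sin(th)),np.cos(th)]) if th>0 else np.array([0,0,1.])
    T=cam["tool_from_camera"];o=s["eef_pos"]+Rt@T[:3,3];d=Rt@T[:3,:3]@c
    return o+d*(z-o[2])/d[2]
E
python3 - <<'E'
from h import *
r=ctrl.read_camera("top")["pixels"][:,:,::-1]
a=cv2.resize(r[105:245,190:370],(800,622),interpolation=cv2.INTER_CUBIC)[:600]
cv2.imwrite("pics/topc.png",a)
r=ctrl.read_camera("scene")["pixels"][:,:,::-1]
cv2.imwrite("pics/scc.png",cv2.resize(r[130:260,200:380],(800,578),interpolation=cv2.INTER_CUBIC))
E
```

```text
(no output)
```

View pics/topc.png

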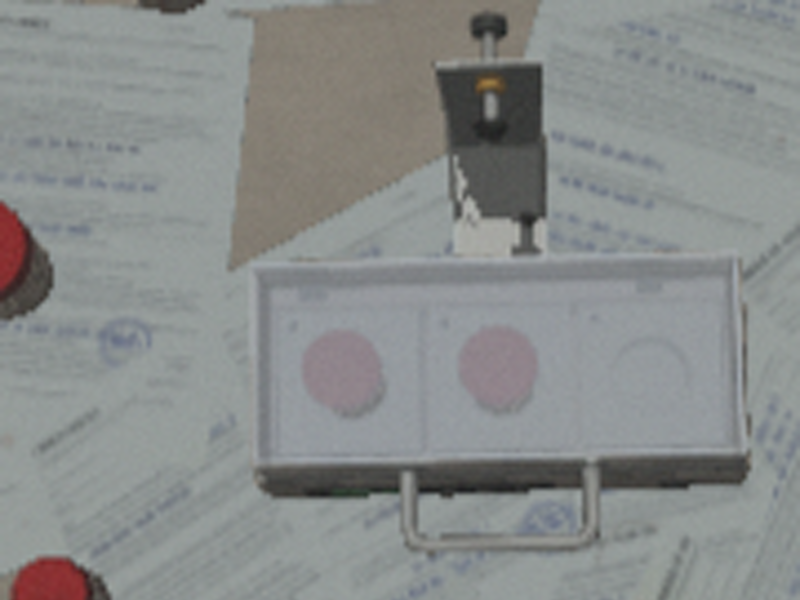

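View pics/scc.png

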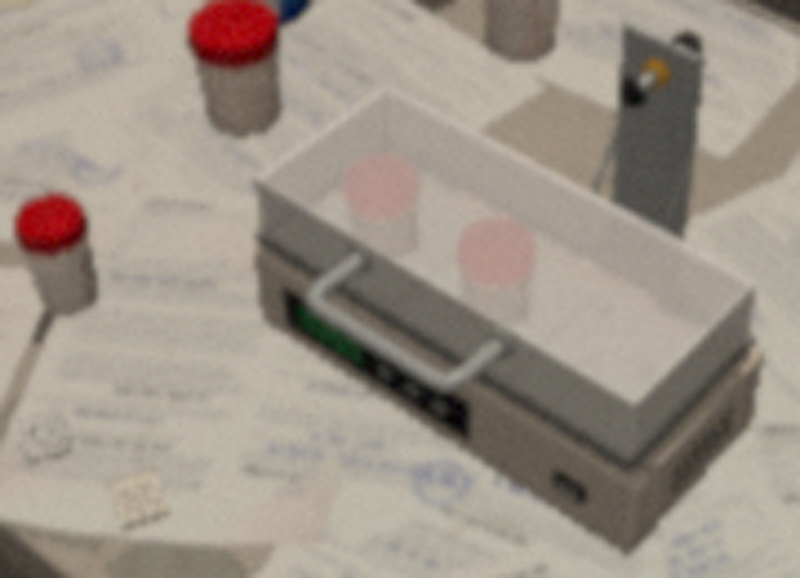

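The top crop shows the handle bar from (410,543) to (590,544), the lid's top corners near (250,262), (740,257), (258,460) and (747,458), and the empty bore on the right at (650,370). The scene crop confirms the stop screw at (640,85) and the vial at (55,255).

Run:
```python
from h import *
c=ctrl.read_camera("top");s=ctrl.read_camera("scene")
f=lambda u,v:(190+(u+.5)*.225-.5,105+(v+.5)*.225-.5)
g=lambda u,v:(200+(u+.5)*.225-.5,130+(v+.5)*.225-.5)
for n,u,v,z in [("hL",409,543,.12),("hR",591,543,.12),("cRL",250,260,.132),("cRR",740,256,.132),("cFL",257,462,.132),("cFR",747,458,.132),("bore",650,370,.074),("vc",341,369,.121),("vd",498,367,.121),("vial",50,595,.073)]:
    print(n,ray(c,*f(u,v),z).round(4))
for n,u,v,z in [("hL",317,297,.12),("hR",448,381,.12),("cFL",260,183,.132),("cFR",635,403,.132),("cRR",752,290,.132),("cRL",388,92,.132),("vial",52,222,.073),("vc",382,185,.121),("vd",497,255,.121)]:
    print(n,ray(s,*g(u,v),z).round(4))
# red blob of vial in top
im=c["pixels"].astype(int);m=((im[:,:,0]>110)&(im[:,:,1]<70)&(im[:,:,2]<70)).astype(np.uint8)
n,l,st,ce=cv2.connectedComponentsWithStats(m)
for i in range(1,n):
    if st[i,4]>40 and abs(ce[i][0]-202)<15 and abs(ce[i][1]-238)<15: print(st[i],ce[i],ray(c,*ce[i],.068))
```

```text
hL [0.4664 0.0824 0.12  ]
hR [ 0.4639 -0.0204  0.12  ]
cRL [0.6292 0.17   0.132 ]
cRR [ 0.6252 -0.1097  0.132 ]
cFL [0.5131 0.1662 0.132 ]
cFR [ 0.5087 -0.1094  0.132 ]
bore [ 0.57  -0.059  0.074]
vc [0.5669 0.1199 0.121 ]
vd [0.5659 0.0302 0.121 ]
vial [0.4449 0.2965 0.073 ]
hL [0.4737 0.0811 0.12  ]
hR [ 0.4729 -0.0169  0.12  ]
cFL [0.5126 0.164  0.132 ]
cFR [ 0.5152 -0.1091  0.132 ]
cRR [ 0.623 -0.111  0.132]
cRL [0.6245 0.163  0.132 ]
vial [0.446  0.2912 0.073 ]
vc [0.5659 0.1156 0.121 ]
vd [0.5633 0.0236 0.121 ]
[193 231  16  16 208] [200.57692308 238.34615385] [0.44553908 0.29858686 0.068     ]
```

```bash
python3 -m crank '[{"tx":-0.0414,"ty":-0.0409},{"tx":-0.0414,"ty":-0.0409},{"tx":-0.0414,"ty":-0.0409},{"tx":-0.0414,"ty":-0.0409},{"tx":-0.0414,"ty":-0.0409},{"tx":-0.0414,"ty":-0.0409},{"tx":-0.0414,"ty":-0.0409},{"tx":-0.0414,"ty":-0.0409},{"tx":-0.0414,"ty":-0.0409},{"tx":-0.0414,"ty":-0.0409}]' -0.25 20
python3 -m crank '[{"twist":10},{"twist":10},{"twist":10},{"twist":10},{"twist":10},{"twist":10},{"twist":6.8},{},{}]'
```

```text
invalid input
invalid input
```

```bash
python3 -m crank '[{"tx":0,"ty":0,"tz":0,"twist":0}]' -0.25 20; python3 -m crank '[{"twist":5}]';  python3 -m crank '[{"tx":-0.02,"ty":-0.02,"tz":0,"twist":0}]'
```

```text
clock: 0.48
eef_pos: [0.253, 0.5715, 0.2396]
tool_rot: [0.0, 0.207, 0.978, -0.0]
wrist_force: [-0.2, -0.8, 0.1]
grip_width: 0.917
grip_force: 0.0
clock: 0.6
eef_pos: [0.2629, 0.5459, 0.2395]
tool_rot: [-0.0, 0.206, 0.979, 0.0]
wrist_force: [0.8, 0.1, -0.7]
grip_width: 0.804
grip_force: 0.0invalid input
```

```bash
python3 -m crank '[{"tx":-0.0394,"ty":-0.0389,"tz":0,"twist":0},{"tx":-0.0394,"ty":-0.0389,"tz":0,"twist":0},{"tx":-0.0394,"ty":-0.0389,"tz":0,"twist":0},{"tx":-0.0394,"ty":-0.0389,"tz":0,"twist":0},{"tx":-0.0394,"ty":-0.0389,"tz":0,"twist":0},{"tx":-0.0394,"ty":-0.0389,"tz":0,"twist":0},{"tx":-0.0394,"ty":-0.0389,"tz":0,"twist":0},{"tx":-0.0394,"ty":-0.0389,"tz":0,"twist":0},{"tx":-0.0394,"ty":-0.0389,"tz":0,"twist":0},{"tx":-0.0394,"ty":-0.0389,"tz":0,"twist":0}]'
python3 -m crank '[{"tx":0,"ty":0,"tz":0,"twist":10},{"tx":0,"ty":0,"tz":0,"twist":10},{"tx":0,"ty":0,"tz":0,"twist":10},{"tx":0,"ty":0,"tz":0,"twist":10},{"tx":0,"ty":0,"tz":0,"twist":10},{"tx":0,"ty":0,"tz":0,"twist":10},{"tx":0,"ty":0,"tz":0,"twist":6.8},{"tx":0,"ty":0,"tz":0,"twist":0},{"tx":0,"ty":0,"tz":0,"twist":0}]'
python3 - <<'E'
from h import *
s=ctrl.state();w=ctrl.read_camera("wrist");print(s["eef_pos"],s["tool_rot"])
cv2.imwrite("pics/w1.png",cv2.resize(w["pixels"][:,:,::-1],(800,500),interpolation=cv2.INTER_CUBIC))
E
```

```text
clock: 1.85
eef_pos: [0.4666, 0.0281, 0.2399]
tool_rot: [0.0, 0.207, 0.978, 0.0]
wrist_force: [0.1, 0.1, -0.5]
grip_width: 0.376
grip_force: 0.0
clock: 2.98
eef_pos: [0.466, 0.0299, 0.2397]
tool_rot: [0.0, 0.71, 0.704, 0.0]
wrist_force: [-0.2, 0.0, 0.5]
grip_width: 0.378
grip_force: 0.0
[0.46601696 0.02991518 0.23965901] [5.32129613e-05 7.10363122e-01 7.03835371e-01 5.07994530e-05]
```

View pics/w1.png

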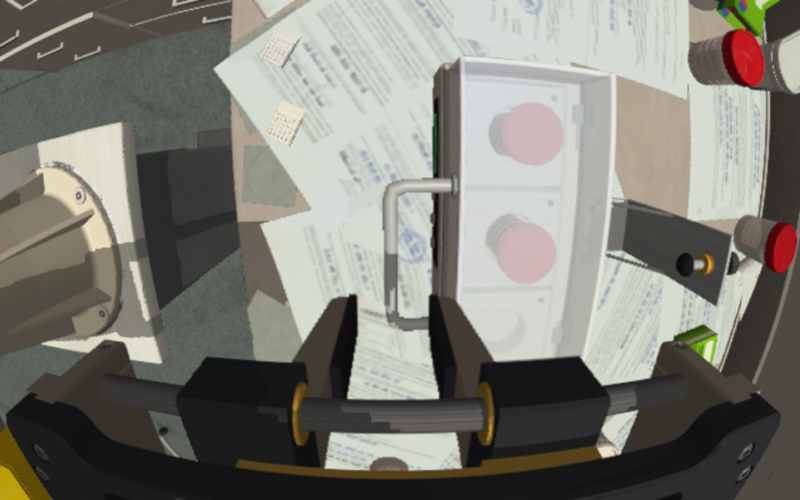

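The wrist view shows the handle bar between the fingers in x, its line from (391,195) to (392,318); the lid is ahead at right.

Run:
```python
from h import *
s=ctrl.state();w=ctrl.read_camera("wrist")
for n,u,v,z in [("L",391,200,.12),("R",391.5,310,.12),("legL",425,186,.12),("legR",415,324,.12),("vc",535,133,.121),("vd",525,252,.121)]: print(n,wray(w,u*.8,v*.8,z,s).round(4))
for p in [(.466,.03,.12)]: print(wproj(w,p,s)/.8)
```

```text
L [0.4647 0.068  0.12  ]
R [ 0.4642 -0.0151  0.12  ]
legL [0.4882 0.0776 0.12  ]
legR [ 0.4821 -0.0272  0.12  ]
vc [0.5662 0.117  0.121 ]
vd [0.5635 0.0299 0.121 ]
[393.32085518 252.63777189]
```

```bash
python3 -m crank '[{"tx":-0.003,"ty":-0.001,"tz":0.025,"twist":0},{"tx":0,"ty":0,"tz":0.025,"twist":0},{"tx":0,"ty":0,"tz":0.025,"twist":0},{"tx":0,"ty":0,"tz":0.025,"twist":0},{"tx":0,"ty":0,"tz":0.0137,"twist":0},{"tx":0,"ty":0,"tz":0,"twist":0}]'
python3 -m crank '[{"tx":0,"ty":0,"tz":0,"twist":0},{"tx":0,"ty":0,"tz":0,"twist":0},{"tx":0,"ty":0,"tz":0,"twist":0},{"tx":0,"ty":0,"tz":0,"twist":0},{"tx":0,"ty":0,"tz":0,"twist":0},{"tx":0,"ty":0,"tz":0,"twist":0}]' -1 15
python3 - <<'E'
import numpy as np
# bar path: hinge relative; steps of 5 deg
r=np.hypot(.168,.04);a0=np.arctan2(.04,.168)
p=lambda d:np.array([-r*np.cos(a0+np.radians(d)),r*np.sin(a0+np.radians(d))])
for d in range(0,111,5):print(d,((p(d)-p(0))*1000).round(1),((p(d+5)-p(d))*1000).round(1))
E
```

```text
clock: 3.82
eef_pos: [0.4645, 0.0269, 0.1253]
tool_rot: [-0.001, 0.711, 0.703, -0.001]
wrist_force: [-0.6, -0.2, 0.1]
grip_width: 0.378
grip_force: 0.0
clock: 4.58
eef_pos: [0.4642, 0.0269, 0.1257]
tool_rot: [-0.001, 0.711, 0.703, -0.001]
wrist_force: [-5.2, 1.3, 1.6]
grip_width: 0.101
grip_force: 15.0
0 [0. 0.] [ 4.1 14.5]
5 [ 4.1 14.5] [ 5.4 14.1]
10 [ 9.5 28.6] [ 6.6 13.6]
15 [16.1 42.1] [ 7.7 12.9]
20 [23.8 55. ] [ 8.8 12.2]
25 [32.6 67.3] [ 9.9 11.4]
30 [42.5 78.6] [10.8 10.5]
35 [53.3 89.1] [11.7  9.5]
40 [65.  98.6] [12.5  8.4]
45 [ 77.5 107.1] [13.2  7.3]
50 [ 90.7 114.4] [13.8  6.2]
55 [104.4 120.6] [14.2  4.9]
60 [118.6 125.5] [14.6  3.7]
65 [133.3 129.2] [14.9  2.4]
70 [148.1 131.5] [15.   1.1]
75 [163.2 132.6] [15.1 -0.2]
80 [178.2 132.4] [15.  -1.5]
85 [193.2 130.8] [14.8 -2.8]
90 [208. 128.] [14.5 -4.1]
95 [222.5 123.9] [14.1 -5.4]
100 [236.6 118.5] [13.6 -6.6]
105 [250.1 111.9] [12.9 -7.7]
110 [263.  104.2] [12.2 -8.8]
```

```bash
python3 -m crank '[{"tx":0,"ty":0.002,"tz":-0.0072,"twist":0},{"tx":0,"ty":0.0021,"tz":-0.0073,"twist":0},{"tx":0,"ty":0.0054,"tz":-0.0141,"twist":0},{"tx":0,"ty":0.0066,"tz":-0.0136,"twist":0},{"tx":0,"ty":0.0077,"tz":-0.0129,"twist":0},{"tx":0,"ty":0.0088,"tz":-0.0122,"twist":0},{"tx":0,"ty":0,"tz":0,"twist":0}]'
python3 -m crank '[{"tx":0,"ty":0.0099,"tz":-0.0114,"twist":0},{"tx":0,"ty":0.0108,"tz":-0.0105,"twist":0},{"tx":0,"ty":0.0117,"tz":-0.0095,"twist":0},{"tx":0,"ty":0.0125,"tz":-0.0084,"twist":0},{"tx":0,"ty":0.0132,"tz":-0.0073,"twist":0},{"tx":0,"ty":0,"tz":0,"twist":0}]'
```

```text
clock: 5.45
eef_pos: [0.4984, 0.027, 0.1954]
tool_rot: [0.0, 0.711, 0.703, 0.001]
wrist_force: [-9.0, 2.1, 6.6]
grip_width: 0.101
grip_force: 15.0
clock: 6.2
eef_pos: [0.5582, 0.0266, 0.2431]
tool_rot: [0.001, 0.711, 0.703, 0.002]
wrist_force: [-4.3, 4.6, 8.9]
grip_width: 0.101
grip_force: 15.0
```

Run:
```python
from scipy.optimize import least_squares
import numpy as np
P=np.array([[.4642,.1197],[.4984,.1894],[.5582,.2371]])
f=lambda h:np.hypot(*(P-h).T)-.1727
r=least_squares(f,[.632,.08]);print(r.x,r.fun*1000)
h=r.x
for p in P:print(np.degrees(np.arctan2(p[1]-h[1],h[0]-p[0])))
for d in range(65,126,5):
  g=lambda d:h+.1727*np.array([-np.cos(np.radians(d)),np.sin(np.radians(d))]);print(d,g(d).round(4)+[0,.006],((g(d+5)-g(d))*1000).round(1))
```

```text
[0.63266736 0.08114075] [ 0.12380569 -0.22452637  0.12556064]
12.891943179055447
38.87909561226387
64.47647501449036
65 [0.5597 0.2437] [13.9  5.8]
70 [0.5736 0.2494] [14.4  4.5]
75 [0.588 0.254] [14.7  3.3]
80 [0.6027 0.2572] [14.9  2. ]
85 [0.6176 0.2592] [15.1  0.7]
90 [0.6327 0.2598] [15.1 -0.7]
95 [0.6477 0.2592] [14.9 -2. ]
100 [0.6627 0.2572] [14.7 -3.3]
105 [0.6774 0.254 ] [14.4 -4.5]
110 [0.6917 0.2494] [13.9 -5.8]
115 [0.7057 0.2437] [13.4 -7. ]
120 [0.719  0.2367] [12.7 -8.1]
125 [0.7317 0.2286] [12.  -9.2]
```

```bash
python3 -m crank '[{"tx":0.001,"ty":0.0139,"tz":-0.0068,"twist":0},{"tx":0,"ty":0.0144,"tz":-0.0045,"twist":0},{"tx":0,"ty":0.0147,"tz":-0.0033,"twist":0},{"tx":0,"ty":0.0149,"tz":-0.002,"twist":0},{"tx":0,"ty":0,"tz":0,"twist":0}]'
python3 -m crank '[{"tx":0,"ty":0.0151,"tz":-0.0007,"twist":0},{"tx":0,"ty":0.0151,"tz":0.0007,"twist":0},{"tx":0,"ty":0.0149,"tz":0.002,"twist":0},{"tx":0,"ty":0,"tz":0,"twist":0}]'
```

```text
clock: 6.82
eef_pos: [0.6163, 0.0265, 0.258]
tool_rot: [0.001, 0.711, 0.703, 0.002]
wrist_force: [0.2, 4.4, 6.6]
grip_width: 0.102
grip_force: 15.0
clock: 7.32
eef_pos: [0.661, 0.0264, 0.2551]
tool_rot: [0.001, 0.711, 0.703, 0.002]
wrist_force: [2.4, 4.8, 2.4]
grip_width: 0.102
grip_force: 15.0
```

```bash
python3 -m crank '[{"tx":0.001,"ty":0.0074,"tz":0.0015,"twist":0},{"tx":0,"ty":0.0074,"tz":0.0018,"twist":0},{"tx":0,"ty":0,"tz":0,"twist":0}]'
python3 -m crank '[{"tx":0,"ty":0.0029,"tz":0.0009,"twist":0},{"tx":0,"ty":0,"tz":0,"twist":0}]'
python3 -m crank '[{"tx":0,"ty":0.0029,"tz":0.001,"twist":0},{"tx":0,"ty":0,"tz":0,"twist":0}]'
```

```text
clock: 7.7
eef_pos: [0.675, 0.0265, 0.2517]
tool_rot: [0.001, 0.711, 0.703, 0.001]
wrist_force: [3.8, 4.4, 4.9]
grip_width: 0.104
grip_force: 15.0
clock: 7.95
eef_pos: [0.6771, 0.0266, 0.2511]
tool_rot: [0.0, 0.711, 0.703, 0.001]
wrist_force: [2.1, 3.9, 4.5]
grip_width: 0.105
grip_force: 15.0
clock: 8.2
eef_pos: [0.6799, 0.0266, 0.2502]
tool_rot: [0.0, 0.711, 0.703, 0.001]
wrist_force: [2.0, 4.1, 6.1]
grip_width: 0.096
grip_force: 15.0
```

```bash
for i in 1; do python3 -m crank '[{"tx":0,"ty":0.0019,"tz":0.0006,"twist":0},{"tx":0,"ty":0,"tz":0,"twist":0}]'; done
python3 -m crank '[{"tx":0,"ty":0.0019,"tz":0.0006,"twist":0},{"tx":0,"ty":0,"tz":0,"twist":0}]'
python3 -m crank '[{"tx":0,"ty":0.0019,"tz":0.0006,"twist":0},{"tx":0,"ty":0,"tz":0,"twist":0}]'
```

```text
clock: 8.45
eef_pos: [0.6817, 0.0266, 0.2496]
tool_rot: [0.0, 0.711, 0.703, 0.001]
wrist_force: [1.1, 4.7, 5.0]
grip_width: 0.1
grip_force: 15.0
clock: 8.7
eef_pos: [0.6835, 0.0266, 0.249]
tool_rot: [0.0, 0.711, 0.703, 0.001]
wrist_force: [1.8, 3.6, 5.9]
grip_width: 0.104
grip_force: 15.0
clock: 8.95
eef_pos: [0.6854, 0.0265, 0.2484]
tool_rot: [0.0, 0.711, 0.703, 0.001]
wrist_force: [2.0, 4.3, 5.4]
grip_width: 0.097
grip_force: 15.0
```

```bash
python3 -m crank '[{"tx":0,"ty":0.0019,"tz":-0.0005,"twist":0},{"tx":0,"ty":0,"tz":0,"twist":0}]'
python3 -m crank '[{"tx":0,"ty":0.0019,"tz":0.0002,"twist":0},{"tx":0,"ty":0,"tz":0,"twist":0}]'
python3 -m crank '[{"tx":0,"ty":0.0019,"tz":0.0006,"twist":0},{"tx":0,"ty":0,"tz":0,"twist":0}]'
python3 -m crank '[{"tx":0,"ty":0.0019,"tz":0.0007,"twist":0},{"tx":0,"ty":0,"tz":0,"twist":0}]'
```

```text
clock: 9.2
eef_pos: [0.6866, 0.0266, 0.2481]
tool_rot: [-0.0, 0.711, 0.703, -0.0]
wrist_force: [-0.3, 6.0, 3.2]
grip_width: 0.102
grip_force: 15.0
clock: 9.45
eef_pos: [0.6882, 0.0265, 0.2475]
tool_rot: [-0.001, 0.711, 0.703, -0.0]
wrist_force: [-1.4, 5.5, 0.9]
grip_width: 0.101
grip_force: 15.0
clock: 9.7
eef_pos: [0.6897, 0.0265, 0.247]
tool_rot: [-0.001, 0.711, 0.703, -0.001]
wrist_force: [-3.7, 5.0, 2.8]
grip_width: 0.099
grip_force: 15.0
clock: 9.95
eef_pos: [0.6903, 0.0265, 0.2468]
tool_rot: [-0.002, 0.711, 0.703, -0.002]
wrist_force: [-9.6, 5.3, 8.6]
grip_width: 0.104
grip_force: 15.0
```

```bash
python3 -m crank '[{"tx":0,"ty":0.0005,"tz":0.0002,"twist":0},{"tx":0,"ty":0,"tz":0,"twist":0}]'
python3 -m crank '[{"tx":0,"ty":0,"tz":0,"twist":0},{"tx":0,"ty":0,"tz":0,"twist":0},{"tx":0,"ty":0,"tz":0,"twist":0},{"tx":0,"ty":0,"tz":0,"twist":0}]' -0.3
```

```text
clock: 10.2
eef_pos: [0.6904, 0.0265, 0.2467]
tool_rot: [-0.002, 0.711, 0.703, -0.002]
wrist_force: [-10.9, 5.0, 10.8]
grip_width: 0.104
grip_force: 15.0
clock: 10.7
eef_pos: [0.6931, 0.026, 0.2465]
tool_rot: [0.0, 0.711, 0.703, -0.0]
wrist_force: [-0.3, 0.5, 0.5]
grip_width: 0.35
grip_force: 0.0
```

```bash
python3 -m crank '[{"tx":0,"ty":-0.0025,"tz":-0.01,"twist":0},{"tx":0,"ty":0,"tz":-0.03,"twist":0},{"tx":0,"ty":0,"tz":-0.04,"twist":0}]'
python3 -m crank '[{"tx":0.0334,"ty":-0.031,"tz":0,"twist":0},{"tx":0.0334,"ty":-0.031,"tz":0,"twist":0},{"tx":0.0334,"ty":-0.031,"tz":0,"twist":0},{"tx":0.0334,"ty":-0.031,"tz":0,"twist":0},{"tx":0.0334,"ty":-0.031,"tz":0,"twist":0},{"tx":0.0334,"ty":-0.031,"tz":0,"twist":0},{"tx":0.0334,"ty":-0.031,"tz":0,"twist":0},{"tx":0.0334,"ty":-0.031,"tz":0,"twist":0}]' 0.6
python3 -m crank '[{"tx":0,"ty":0,"tz":0.016,"twist":-10},{"tx":0,"ty":0,"tz":0.016,"twist":-10},{"tx":0,"ty":0,"tz":0.016,"twist":-10},{"tx":0,"ty":0,"tz":0.016,"twist":-10},{"tx":0,"ty":0,"tz":0.016,"twist":-10},{"tx":0,"ty":0,"tz":0.016,"twist":-10},{"tx":0,"ty":0,"tz":0.016,"twist":-10},{"tx":0,"ty":0,"tz":0.016,"twist":-10},{"tx":0,"ty":0,"tz":0.016,"twist":-10},{"tx":0,"ty":0,"tz":0,"twist":-0.8}]'
python3 -m crank '[{"tx":0,"ty":0,"tz":0,"twist":0},{"tx":0,"ty":0,"tz":0,"twist":0}]'
python3 - <<'E'
from h import *
s=ctrl.state();w=ctrl.read_camera("wrist");print(s["eef_pos"],s["tool_rot"],s["q"])
a=w["pixels"];b=ctrl.read_camera("scene")["pixels"][110:260,190:390]
a=cv2.resize(a,(560,350),interpolation=cv2.INTER_AREA)
b=cv2.resize(b,(320,240),interpolation=cv2.INTER_CUBIC)
cv2.imwrite("pics/w2.png",cv2.resize(w["pixels"],(800,500),interpolation=cv2.INTER_CUBIC)[:,:,::-1])
cv2.imwrite("pics/s2.png",cv2.resize(b,(800,600),interpolation=cv2.INTER_CUBIC)[:,:,::-1])
E
```

```text
clock: 11.08
eef_pos: [0.69, 0.0262, 0.3273]
tool_rot: [-0.0, 0.711, 0.703, -0.001]
wrist_force: [0.2, 0.4, -0.5]
grip_width: 0.349
grip_force: 0.0
clock: 12.08
eef_pos: [0.4447, 0.2974, 0.3277]
tool_rot: [0.0, 0.711, 0.703, 0.001]
wrist_force: [-0.7, 0.2, 0.2]
grip_width: 0.801
grip_force: 0.0
clock: 13.32
eef_pos: [0.4453, 0.2961, 0.1824]
tool_rot: [-0.001, -0.001, 1.0, -0.0]
wrist_force: [0.0, 0.4, 0.1]
grip_width: 0.799
grip_force: 0.0
clock: 13.58
eef_pos: [0.4462, 0.2967, 0.1836]
tool_rot: [0.001, 0.0, 1.0, 0.0]
wrist_force: [0.3, -0.3, 0.3]
grip_width: 0.803
grip_force: 0.0
[0.44620237 0.29665538 0.18360431] [5.94866000e-04 3.94036437e-05 9.99999751e-01 3.78775729e-04] [ 5.83955837e-01  2.78170500e-01  1.87903693e+00 -2.88079088e-05
  9.82974986e-01 -9.86745724e-01]
```

View pics/w2.png

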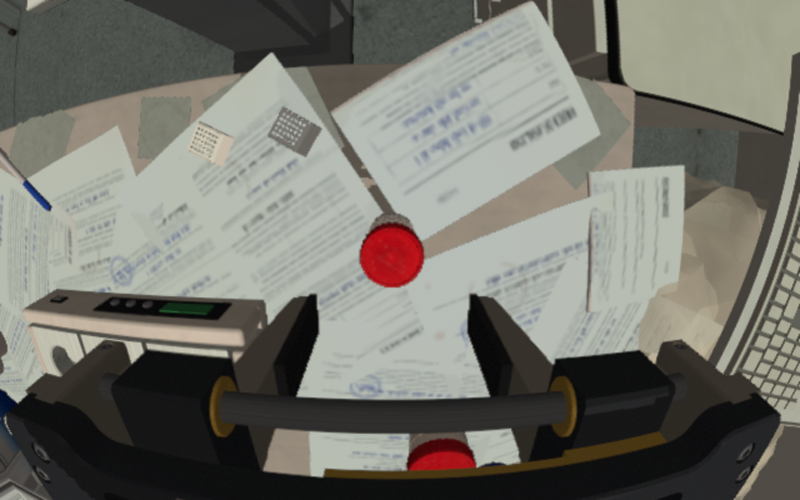

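View pics/s2.png

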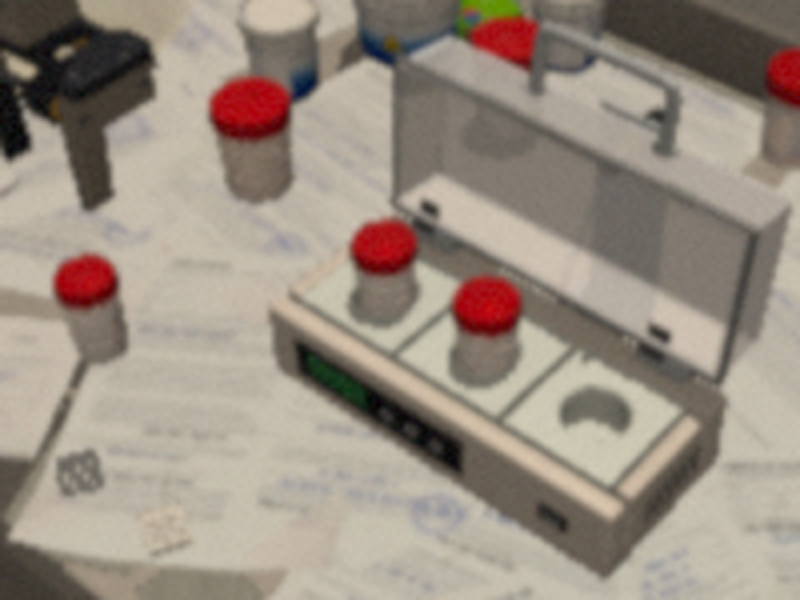

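The wrist view shows the vial's lid circle centred at (392,256), between the fingers in y. The scene crop shows the lid standing open against the screw, both loaded vials in place, and the bore mouth centred at about (596,410).

Run:
```python
from h import *
s=ctrl.state();w=ctrl.read_camera("wrist")
print(s["eef_pos"],"vial",wray(w,392*.8,256*.8,.073,s), wray(w,392*.8,287*.8,.073,s),wray(w,392*.8,224*.8,.073,s),wray(w,360*.8,256*.8,.073,s),wray(w,424*.8,256*.8,.073,s))
im=w["pixels"].astype(int);m=((im[:,:,0]>110)&(im[:,:,1]<70)&(im[:,:,2]<70)).astype(np.uint8);
n,l,st,ce=cv2.connectedComponentsWithStats(m)
print([(st[i],wray(w,*ce[i],.073,s)) for i in range(1,n) if st[i,4]>300])
c=ctrl.read_camera("scene")
g=lambda u,v:(190+u/4,110+v/4)
print("bore",ray(c,*g(596,411),.074));
for p in ((.571,-.06,.074),(.566,.03,.121),(.566,.12,.121)):
  q=proj(c,p);print((q[0]-190)*4,(q[1]-110)*4)
t=ctrl.read_camera("top")["pixels"]
cv2.imwrite("pics/t2.png",cv2.resize(t[140:230,240:360],(800,600),interpolation=cv2.INTER_CUBIC)[:,:,::-1])
```

```text
[0.44603209 0.29655175 0.18332134] vial [0.4428841  0.29405156 0.073     ] [0.46591818 0.29406888 0.073     ] [0.42026911 0.29403271 0.073     ] [0.44291468 0.27188552 0.073     ] [0.442863 0.316213 0.073   ]
[(array([ 288,  182,   51,   48, 1899], dtype=int32), array([0.44354895, 0.29365543, 0.073     ])), (array([328, 361,  53,  16, 588], dtype=int32), array([0.64475368, 0.34214729, 0.073     ]))]
bore [ 0.57209545 -0.06074806  0.074     ]
594.0484991431772 411.43613805218536
480.752031333938 301.2358594466707
377.48582723655477 242.0764370093451
```

View pics/t2.png

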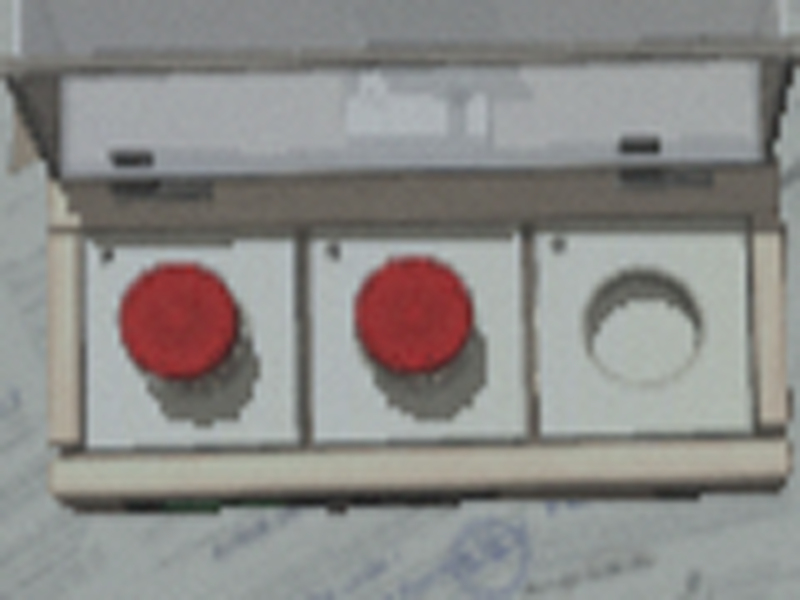

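The top crop shows the empty bore's mouth as a circle centred at about (644,327), with the two red lids at (179,320) and (414,315).

```bash
python3 - <<'E'
from h import *
c=ctrl.read_camera("top");f=lambda u,v:(240+(u+.5)*.15-.5,140+(v+.5)*.15-.5)
print("bore",ray(c,*f(644,327),.074),"vc",ray(c,*f(179,320),.121),"vd",ray(c,*f(414,315),.121))
E
python3 -m crank '[{"tx":0.0028,"ty":-0.0027,"tz":0.025,"twist":0},{"tx":0,"ty":0,"tz":0.025,"twist":0},{"tx":0,"ty":0,"tz":0.025,"twist":0},{"tx":0,"ty":0,"tz":0.025,"twist":0},{"tx":0,"ty":0,"tz":0.0135,"twist":0},{"tx":0,"ty":0,"tz":0.013,"twist":0},{"tx":0,"ty":0,"tz":0,"twist":0}]'
python3 -m crank '[{"tx":0,"ty":0,"tz":0,"twist":0},{"tx":0,"ty":0,"tz":0,"twist":0},{"tx":0,"ty":0,"tz":0,"twist":0},{"tx":0,"ty":0,"tz":0,"twist":0},{"tx":0,"ty":0,"tz":0,"twist":0},{"tx":0,"ty":0,"tz":0,"twist":0}]' -0.2 10
```

```text
bore [ 0.56791171 -0.05976197  0.074     ] vc [0.56702507 0.119699   0.121     ] vd [0.56684963 0.03015337 0.121     ]
clock: 14.75
eef_pos: [0.4427, 0.2935, 0.0557]
tool_rot: [-0.0, -0.001, 1.0, -0.0]
wrist_force: [-0.7, 0.1, 0.1]
grip_width: 0.799
grip_force: 0.0
clock: 15.5
eef_pos: [0.4432, 0.2938, 0.0566]
tool_rot: [0.0, -0.001, 1.0, 0.0]
wrist_force: [-0.4, 0.4, 5.0]
grip_width: 0.458
grip_force: 10.0
```

```bash
python3 -m crank '[{"tx":0,"ty":0,"tz":-0.003,"twist":0},{"tx":0,"ty":0,"tz":-0.01,"twist":0},{"tx":0,"ty":0,"tz":-0.03,"twist":0},{"tx":0,"ty":0,"tz":-0.04,"twist":0},{"tx":0,"ty":0,"tz":-0.04,"twist":0},{"tx":0,"ty":0,"tz":-0.04,"twist":0},{"tx":0,"ty":0,"tz":-0.02,"twist":0},{"tx":0,"ty":0,"tz":-0.01,"twist":0}]'
python3 -m crank '[{"tx":-0.008,"ty":-0.022,"tz":0,"twist":0},{"tx":-0.0145,"ty":-0.039,"tz":0,"twist":0},{"tx":-0.0145,"ty":-0.039,"tz":0,"twist":0},{"tx":-0.0145,"ty":-0.039,"tz":0,"twist":0},{"tx":-0.0145,"ty":-0.039,"tz":0,"twist":0},{"tx":-0.0145,"ty":-0.039,"tz":0,"twist":0},{"tx":-0.0145,"ty":-0.039,"tz":0,"twist":0},{"tx":-0.0145,"ty":-0.039,"tz":0,"twist":0},{"tx":-0.0145,"ty":-0.039,"tz":0,"twist":0},{"tx":-0.0078,"ty":-0.0198,"tz":0,"twist":0}]'
python3 -m crank '[{"tx":0,"ty":0,"tz":0,"twist":0},{"tx":0,"ty":0,"tz":0,"twist":0},{"tx":0,"ty":0,"tz":0,"twist":0}]'
python3 - <<'E'
from h import *
s=ctrl.state();w=ctrl.read_camera("wrist");print(s["eef_pos"],s["tool_rot"],s["wrist_force"])
print(wproj(w,(.569,-.06,.074),s))
a=w["pixels"][100:280,200:440]
cv2.imwrite("pics/w3.png",cv2.resize(a,(800,600),interpolation=cv2.INTER_CUBIC)[:,:,::-1])
E
```

```text
clock: 16.5
eef_pos: [0.4432, 0.2938, 0.2508]
tool_rot: [0.001, -0.001, 1.0, 0.001]
wrist_force: [0.1, 0.8, -0.5]
grip_width: 0.457
grip_force: 10.0
clock: 17.75
eef_pos: [0.5755, -0.0615, 0.2485]
tool_rot: [-0.001, -0.0, 1.0, 0.0]
wrist_force: [-0.2, 0.7, -1.0]
grip_width: 0.457
grip_force: 10.0
clock: 18.12
eef_pos: [0.5751, -0.0587, 0.2492]
tool_rot: [-0.0, -0.002, 1.0, 0.0]
wrist_force: [-0.5, 0.1, -0.3]
grip_width: 0.459
grip_force: 10.0
[ 0.5751465  -0.05874489  0.24915007] [-1.75736837e-04 -1.64087182e-03  9.99998629e-01  1.36172257e-04] [-0.48539824  0.09503425 -0.34049734]
[314.90995617 184.32856457]
```

View pics/w3.png

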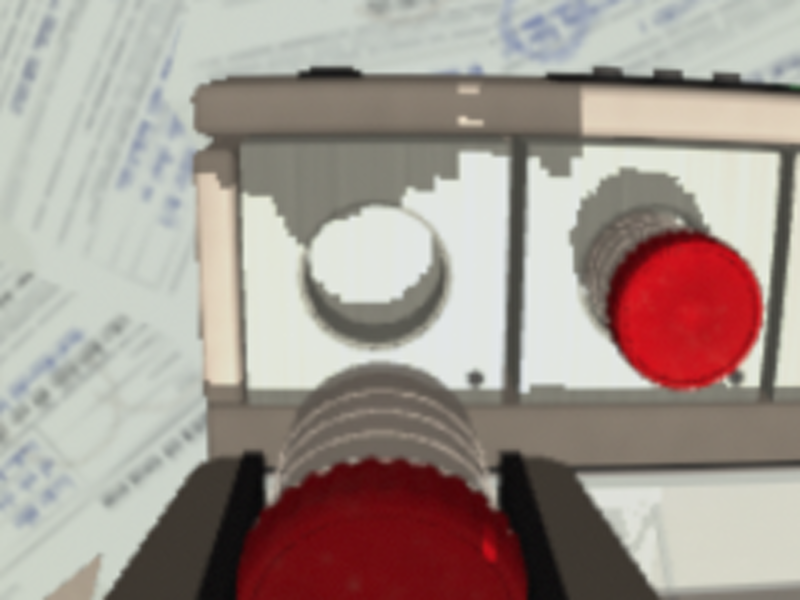

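The bore is in clear view: its mouth spans (301–451, 203–350), centred at (376,276); the held vial hangs upright between the fingers.

Run:
```python
from h import *
s=ctrl.state();w=ctrl.read_camera("wrist")
f=lambda u,v:(200+(u+.5)*.3-.5,100+(v+.5)*.3-.5)
for p in [(376,276.5),(301,276),(451,276),(376,203),(376,350)]: print(wray(w,*f(*p),.074,s))
# vial foot front edge check: held vial at tcp
print(s["eef_pos"])
for p in [(-.0212,0,.057),(-.0212,0,.045),(0,0,-.016)]:
  q=wproj(w,s["eef_pos"]+[p[0],p[1],-p[2]],s);print((q[0]-200)/.3,(q[1]-100)/.3)
```

```text
[ 0.56726863 -0.06274588  0.074     ]
[ 0.56715108 -0.08668139  0.074     ]
[ 0.56698223 -0.03882984  0.074     ]
[ 0.54357883 -0.0628068   0.074     ]
[ 0.59174933 -0.06268891  0.074     ]
[ 0.57524048 -0.05885563  0.24921561]
391.00025892112455 342.04311258667923
391.61028719591116 359.823469493885
394.67364420733213 623.6200432906253
```

Run:
```python
from h import *
s=ctrl.state();w=ctrl.read_camera("wrist")
for p in [(-.023,0,-.002),(-.023,0,-.016),(0,-.023,-.016),(0,.023,-.016)]:
  q=wproj(w,s["eef_pos"]+[p[0],p[1],-p[2]],s);print((q[0]-200)/.3,(q[1]-100)/.3)
im=w["pixels"].astype(int);m=((im[:,:,0]>60)&(im[:,:,1]<45)&(im[:,:,2]<45))
ys,xs=np.where(m[:,250:380]);xs=xs+250
print("lid cols",xs.min(),xs.max(),"rows",ys.min(),ys.max())
for r in range(235,320,8):
  c=np.where(m[r,240:390])[0]+240
  if len(c):print(r,c.min(),c.max())
```

```text
394.9157105024716 443.42172240910014
396.2463458601375 482.00880681887423
238.49042326706353 621.4075659724207
550.1308057966054 621.6278994438243
lid cols 271 357 rows 238 319
243 292 337
251 283 345
259 275 353
267 272 356
275 271 357
283 271 357
291 272 357
299 273 356
307 278 350
315 287 341
```

```bash
python3 -m crank '[{"tx":0.0087,"ty":-0.0005,"tz":0.02,"twist":0},{"tx":0,"ty":0,"tz":0.025,"twist":0},{"tx":0,"ty":0,"tz":0.025,"twist":0},{"tx":0,"ty":0,"tz":0.02,"twist":0},{"tx":0,"ty":0,"tz":0.015,"twist":0},{"tx":0,"ty":0,"tz":0,"twist":0},{"tx":0,"ty":0,"tz":0,"twist":0}]'
python3 - <<'E'
from h import *
s=ctrl.state();w=ctrl.read_camera("wrist");print(s["eef_pos"],s["tool_rot"],s["wrist_force"])
a=w["pixels"][140:275,220:400]
cv2.imwrite("pics/w4.png",cv2.resize(a,(800,600),interpolation=cv2.INTER_CUBIC)[:,:,::-1])
E
```

```text
clock: 19.15
eef_pos: [0.5673, -0.0603, 0.1448]
tool_rot: [0.0, -0.001, 1.0, -0.0]
wrist_force: [-0.2, -0.3, -0.1]
grip_width: 0.458
grip_force: 10.0
[ 0.56728221 -0.06034215  0.1448423 ] [ 4.38245852e-04 -1.11794627e-03  9.99999277e-01 -6.57230958e-05] [-0.18202734 -0.31880936 -0.07589553]
```

View pics/w4.png

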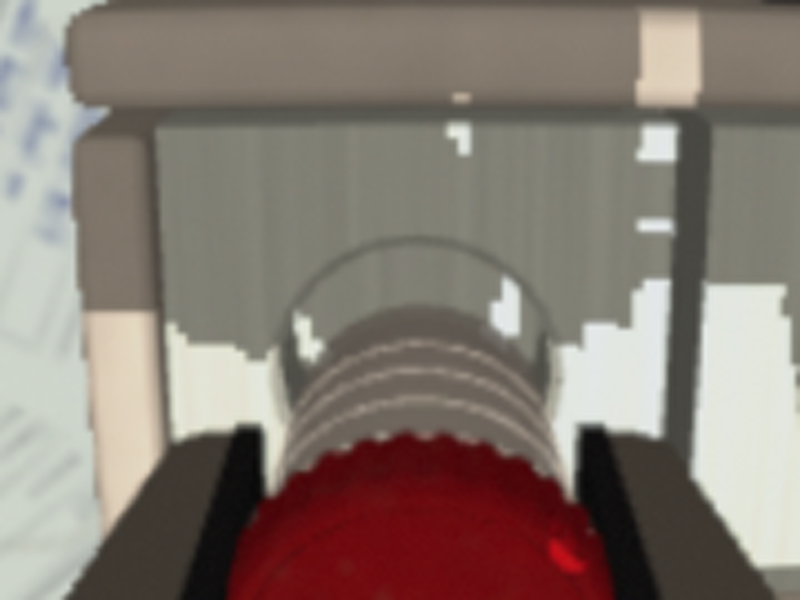

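The near view shows the bore mouth's front edge at (418,237), its sides at about 276 and 560, and the vial's foot front edge at (424,305).

Run:
```python
from h import *
s=ctrl.state();w=ctrl.read_camera("wrist")
f=lambda u,v:(220+(u+.5)*.225-.5,140+(v+.5)*.225-.5)
print(s["eef_pos"]);m=wray(w,*f(418,237),.074,s);print("mouth",m,m[0]+.0248,m[0]+.0228)
for z in (0,.002,.004):
  v=wray(w,*f(424,305),.0872+z,s);print("foot",v,v[0]+.0212)
v=wray(w,*f(421,430),s["eef_pos"][2]+.002,s);print("lid",v,v[0]+.023)
print(wray(w,*f(276,360),.074,s),wray(w,*f(560,360),.074,s))
```

```text
[ 0.56740561 -0.06040106  0.14502698]
mouth [ 0.54320698 -0.06290664  0.074     ] 0.5680069769225768 0.5660069769225768
foot [ 0.55058133 -0.06193817  0.0872    ] 0.571781327103152
foot [ 0.54993956 -0.06194531  0.0892    ] 0.5711395575022002
foot [ 0.54929779 -0.06195245  0.0912    ] 0.5704977879012485
lid [ 0.54621073 -0.06243772  0.14702698] 0.5692107279648261
[ 0.56459971 -0.0866988   0.074     ] [ 0.56446758 -0.03903108  0.074     ]
```

```bash
python3 -m crank '[{"tx":0.0022,"ty":-0.0008,"tz":0,"twist":0},{"tx":0,"ty":0,"tz":0.006,"twist":0},{"tx":0,"ty":0,"tz":0.005,"twist":0},{"tx":0,"ty":0,"tz":0,"twist":0}]'
python3 -m crank '[{"tx":0,"ty":0,"tz":0.002,"twist":0},{"tx":0,"ty":0,"tz":0.002,"twist":0},{"tx":0,"ty":0,"tz":0,"twist":0}]'
python3 -m crank '[{"tx":0,"ty":0,"tz":0.002,"twist":0},{"tx":0,"ty":0,"tz":0,"twist":0}]'
```

```text
clock: 19.75
eef_pos: [0.5642, -0.0611, 0.1325]
tool_rot: [-0.001, -0.001, 1.0, 0.0]
wrist_force: [0.2, 0.3, -1.0]
grip_width: 0.457
grip_force: 10.0
clock: 20.12
eef_pos: [0.5645, -0.0612, 0.129]
tool_rot: [-0.0, -0.001, 1.0, 0.0]
wrist_force: [-0.4, -1.1, -1.1]
grip_width: 0.453
grip_force: 10.0
clock: 20.38
eef_pos: [0.5645, -0.0612, 0.1271]
tool_rot: [-0.0, -0.001, 1.0, 0.0]
wrist_force: [0.2, 0.4, 0.2]
grip_width: 0.459
grip_force: 10.0
```

```bash
python3 -m crank '[{"tx":0,"ty":0,"tz":0.002,"twist":0},{"tx":0,"ty":0,"tz":0.002,"twist":0},{"tx":0,"ty":0,"tz":0,"twist":0}]'
python3 -m crank '[{"tx":0,"ty":0,"tz":0.002,"twist":0},{"tx":0,"ty":0,"tz":0.002,"twist":0},{"tx":0,"ty":0,"tz":0,"twist":0}]'
python3 -m crank '[{"tx":0,"ty":0,"tz":0.002,"twist":0},{"tx":0,"ty":0,"tz":0.002,"twist":0},{"tx":0,"ty":0,"tz":0,"twist":0}]'
```

```text
clock: 20.75
eef_pos: [0.5645, -0.0612, 0.123]
tool_rot: [-0.0, -0.001, 1.0, 0.0]
wrist_force: [0.8, 0.0, -0.7]
grip_width: 0.456
grip_force: 10.0
clock: 21.12
eef_pos: [0.5645, -0.0612, 0.119]
tool_rot: [-0.0, -0.001, 1.0, 0.0]
wrist_force: [-0.7, -0.2, -0.3]
grip_width: 0.458
grip_force: 10.0
clock: 21.5
eef_pos: [0.5645, -0.0612, 0.115]
tool_rot: [-0.0, -0.001, 1.0, 0.0]
wrist_force: [0.1, 0.0, -1.0]
grip_width: 0.458
grip_force: 10.0
```

In the bore with no side force; now down to the floor in small steps.

```bash
python3 -m crank '[{"tx":0,"ty":0,"tz":0.002,"twist":0},{"tx":0,"ty":0,"tz":0.002,"twist":0},{"tx":0,"ty":0,"tz":0.002,"twist":0},{"tx":0,"ty":0,"tz":0,"twist":0}]'
python3 -m crank '[{"tx":0,"ty":0,"tz":0.001,"twist":0},{"tx":0,"ty":0,"tz":0.001,"twist":0},{"tx":0,"ty":0,"tz":0,"twist":0}]'
python3 -m crank '[{"tx":0,"ty":0,"tz":0.001,"twist":0},{"tx":0,"ty":0,"tz":0,"twist":0}]'
python3 -m crank '[{"tx":0,"ty":0,"tz":0.001,"twist":0},{"tx":0,"ty":0,"tz":0,"twist":0}]'
```

```text
clock: 22.0
eef_pos: [0.5645, -0.0612, 0.109]
tool_rot: [-0.0, -0.001, 1.0, 0.0]
wrist_force: [-0.2, 0.1, -0.5]
grip_width: 0.453
grip_force: 10.0
clock: 22.38
eef_pos: [0.5646, -0.0612, 0.1071]
tool_rot: [-0.0, -0.001, 1.0, -0.0]
wrist_force: [-0.1, 0.3, -0.0]
grip_width: 0.457
grip_force: 10.0
clock: 22.62
eef_pos: [0.5646, -0.0612, 0.1061]
tool_rot: [-0.0, -0.001, 1.0, -0.0]
wrist_force: [0.3, 0.6, -0.6]
grip_width: 0.459
grip_force: 10.0
clock: 22.88
eef_pos: [0.5646, -0.0612, 0.1051]
tool_rot: [-0.0, -0.001, 1.0, -0.0]
wrist_force: [-0.5, -0.6, -0.2]
grip_width: 0.456
grip_force: 10.0
```

```bash
python3 -m crank '[{"tx":0,"ty":0,"tz":0.0005,"twist":0},{"tx":0,"ty":0,"tz":0,"twist":0}]'
python3 -m crank '[{"tx":0,"ty":0,"tz":0.0005,"twist":0},{"tx":0,"ty":0,"tz":0,"twist":0}]'
python3 -m crank '[{"tx":0,"ty":0,"tz":0.0005,"twist":0},{"tx":0,"ty":0,"tz":0,"twist":0}]'
```

```text
clock: 23.12
eef_pos: [0.5646, -0.0612, 0.1047]
tool_rot: [0.0, -0.001, 1.0, 0.0]
wrist_force: [-0.6, -1.2, -0.6]
grip_width: 0.461
grip_force: 10.0
clock: 23.38
eef_pos: [0.5647, -0.0612, 0.1046]
tool_rot: [0.0, -0.001, 1.0, -0.0]
wrist_force: [-1.0, 0.5, 4.5]
grip_width: 0.458
grip_force: 10.0
clock: 23.62
eef_pos: [0.5647, -0.0612, 0.1046]
tool_rot: [0.0, -0.001, 1.0, -0.0]
wrist_force: [-3.5, 0.8, 10.8]
grip_width: 0.462
grip_force: 10.0
```

```bash
python3 -m crank '[{"tx":0,"ty":0,"tz":-0.0009,"twist":0},{"tx":0,"ty":0,"tz":0,"twist":0}]'
python3 -m crank '[{"tx":0,"ty":0,"tz":0,"twist":0},{"tx":0,"ty":0,"tz":0,"twist":0},{"tx":0,"ty":0,"tz":0,"twist":0},{"tx":0,"ty":0,"tz":0,"twist":0}]' 0.3
python3 -m crank '[{"tx":0,"ty":0,"tz":-0.01,"twist":0},{"tx":0,"ty":0,"tz":-0.02,"twist":0},{"tx":0,"ty":0,"tz":-0.03,"twist":0},{"tx":0,"ty":0,"tz":-0.04,"twist":0},{"tx":0,"ty":0,"tz":-0.04,"twist":0},{"tx":0.03,"ty":0,"tz":-0.02,"twist":0},{"tx":0.04,"ty":0,"tz":0,"twist":0},{"tx":0.04,"ty":0,"tz":0,"twist":0},{"tx":0.03,"ty":0,"tz":0,"twist":0},{"tx":0,"ty":0,"tz":0,"twist":0}]'
python3 - <<'E'
from h import *
b=ctrl.read_camera("scene")["pixels"][95:260,170:390]
cv2.imwrite("pics/s5.png",cv2.resize(b,(800,600),interpolation=cv2.INTER_CUBIC)[:,:,::-1])
E
```

```text
clock: 23.88
eef_pos: [0.5647, -0.0612, 0.1046]
tool_rot: [0.0, -0.001, 1.0, -0.0]
wrist_force: [-0.7, -0.5, 1.8]
grip_width: 0.457
grip_force: 10.0
clock: 24.38
eef_pos: [0.5646, -0.0612, 0.1045]
tool_rot: [-0.0, -0.001, 1.0, 0.0]
wrist_force: [0.1, -0.8, 0.1]
grip_width: 0.652
grip_force: 0.0
clock: 25.62
eef_pos: [0.4232, -0.0614, 0.2653]
tool_rot: [0.0, -0.001, 1.0, -0.0]
wrist_force: [0.6, 0.2, 0.3]
grip_width: 0.648
grip_force: 0.0
```

View pics/s5.png

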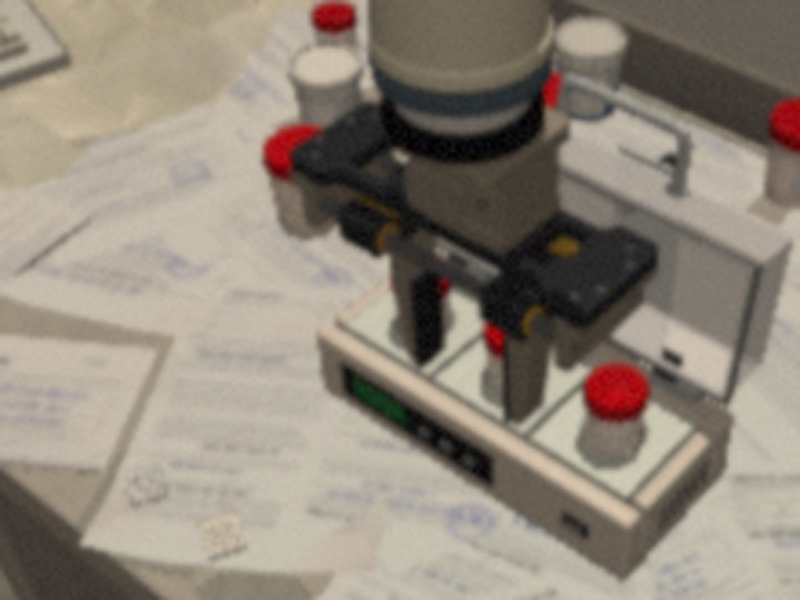

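The picture shows the vial upright in the right-hand block at (615,420), the cover still standing back against its stop, and the gripper clear of everything.

```bash
python3 -c "
from station import ctrl
print(ctrl.close_job())"
```

```text
the job is handed in; nothing more can be done
None
```

I swung the cover back onto its stop screw (felt at about 1.68 rad, about 12 N along the swing at the handle when I let go), stood the vial upright on the bore floor of the right-hand block, and handed the job in at about 26 s with the gripper clear; the final picture showed the vial in place and the cover still back.

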